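# Ready the shaker drive for its belt

### The arm

A 7-joint arm with a two-finger parallel gripper is mounted at the origin on the work surface. World frame = base frame: x ahead of the robot, y to its left, z up, the work surface at z = 0. Lengths are in mm, angles in rad, forces in N, time in s.
With the tool pointing down it reaches from about 400 to 875 mm from the base axis. Payload 4.4 kg.
Tool frame: the origin (TCP) lies at the very end of the fingers, on their centre line; the grasp point (between the pads) lies 19 mm behind it; z points along the fingers, y is the direction in which the jaws open and shut (so a half turn about z gives the same grasp; the last joint's range is limited). The gripper opens to 85 mm and grips with 20 to 120 N. Pads are 22 mm wide; open, the fingers measure 114 mm over their backs; the gripper's body (76 mm by 85 mm) begins 54 mm behind the grasp point. The pads swing forward as they close: fully open they stand 13 mm farther back than shut.
Start: joints at [1.256, 0.628, 0.038, 1.517, -0.027, 0.996, -0.02], TCP at [160.084, -629.993, 231.313] pointing down, gripper open.
Joint ranges: [-3.06, 3.06], [-0.37, 2.12], [-1.25, 1.32], [0.18, 2.47], [-1.1, 4.24], [0.23, 1.98], [-2.94, 2.94]. Speed limits (rad/s): [2.57, 2.57, 3.14, 3.14, 3.14, 3.14, 3.14].

### API

Orientations are given as [roll, pitch, yaw] about the fixed x, y, z axes, in that order (R = Rz(yaw) Ry(pitch) Rx(roll)).
In Python, from cell import ctrl, eyes gives the robot as it stands.
- The arm moves only by the tool move_arm, never from a script. Its argument "increments" is a list of rows, each a list of 6 numbers: the shift along the tool's x, y, z in cm, then the turn, a rotation vector about the tool's x, y, z in degrees. In form: [[x, y, z, wx, wy, wz], ...]. A call has 1 to 20 rows; each row is the pose to reach, as a shift and turn from the pose commanded when the call began, along the tool's axes at that moment; what a row does not reach only later rows make up. A row lasts 1/10 s, in which the tool goes at most 50 mm and 8.59 degrees, less where a joint would pass 70% of its speed; a pose out of reach is approached as far as the arm can. A call with a gripper value outside its range is refused whole. "grip" is the opening, from -1 (shut) to 1 (fully open), set as the call begins (left out, the last holds). The fingers move at their own pace and stop on an object; the grip force is fixed at half the most. Time passes only in rows, so rows that repeat a pose let the fingers close. It gives the time, the measured TCP pose, the force and the opening at its end, in the units of the state.
- ctrl.read_state(): the state, without advancing time (a new reading comes with each control period).
- eyes.get_image(name): name is "scene" or "top" or "wrist"; returns the picture (480x640x3 uint8, red, green, blue); there is no depth.
- eyes.calibration(name): a dict with "fx", "fy", "cx", "cy" (pixels), "pose" (4x4, takes a point from camera to world coordinates); the wrist camera has in their place "tool_from_camera" (4x4, takes a point from camera to tool coordinates, whose origin is the TCP and whose axes are the flange's). Camera axes: x right, y up, looking along -z (the intrinsics and any distortion apply to the point x, -y, -z); pixel columns grow to the right and rows downward; lengths in mm; the calibration is good to about 2 mm. A picture is of the moment at which its call begins: read the wrist's pose just before it. calibration takes no time and is no camera call.
- ctrl.finish_job(): hands the job in, once; it reports no verdict.
The state is a dict: "clock": time; "qpos": joint angles; "qd": joint speeds; "tau": joint torques, N m; "eef_pos": TCP position; "tool_rot": TCP orientation; "force": force on the tool from outside, world axes, zero at the start; "torque": the same for the moment, N m; "width": finger opening in mm.
Only numpy, scipy, OpenCV 4.12 (cv2) and the standard library are available. Lean on these libraries where they do the work, as an engineer would, in place of code of your own. Each camera call takes 0.05 s, during which the arm holds its last target. There are 200 camera calls.

### The job

Put the larger of the two loose toothed pulleys all the way down onto the bare shaft of the shaker's drive unit and let go of it; then swing the spring-loaded tensioner arm, by its roller, towards the front of the unit until it is against its far stop. Finish while holding the arm there against its spring, ready for the belt to be slipped on: do not let it go. Leave everything else on the bench where it is.

Things in the scene. Friction and masses are not known exactly. Their poses are not given: they have to be found in the camera images.
- drive: Open drive unit of a bench shaker, fixed: grey base plate 200 (its x) x 320 (its y) x 12 mm, nothing on it above 72 mm. Origin: centre of the plate's underside, z up. On it: the bare shaft at x 0, y 110 mm; a fixed toothed pulley (64 across, top at 62 mm) at x 35, y -105; the tensioner pivot at x -60, y -70; two stop pins (8 thick, 34 high) beside the arm's bar, 62 mm from the pivot.
- seat (a point): On the axis of the bare upright steel shaft (10 mm diameter, tapered tip), 37 mm above the plate's underside: where the centre of the large pulley lies when it is fully down. The shaft rises from a shoulder 32 mm across whose top is at 22 mm; 60 mm around the shaft is otherwise clear.
- shaft_tip (a point): Top of that bare shaft, 31 mm above the seat point (68 mm above the plate's underside).
- large_pulley: The larger loose toothed aluminium pulley: a ring 52 mm in diameter (its fine dark teeth are only visual), 30 mm tall, with a 14 mm bore right through; 90 to 180 g. Lies flat on the bench, left or right of the drive unit. Origin: centre of its underside, z along the bore; the same either way up.
- large_pulley_center (a point): Centre of the large pulley, 15 mm above its underside.
- small_pulley: The smaller loose toothed pulley, 34 mm in diameter, 30 mm tall, same bore; not wanted, stays where it lies, on the other side of the drive unit. Origin: centre of its underside.
- tension_arm (a joint): Angle of the spring-loaded tensioner arm about its upright pivot, rad. 0: at rest, to which the spring always returns it. It grows counterclockwise seen from above, which swings the roller towards the plate's -x (front) edge; 0.90 is the far stop. The spring needs about 3 N at the roller to leave rest and 8.4 N at the far stop.
- pivot (a point): On the tensioner arm's pivot axis (pivot body 34 mm across with a coil spring on top, top at 65 mm), 50 mm above the plate's underside.
- roller (a point): Middle of the idler roller at the arm's end, 100 mm from the pivot axis: an upright steel cylinder, 24 mm diameter, 32 to 68 mm above the plate's underside (this point at 50), fixed to the arm; grip or push it. The flat bar, 18 mm wide, lies below (24 to 32 mm). x points along the bar away from the pivot, y the way it is wound. At rest the bar is 0.79 rad from the plate's x.
- wrench: Bystander: a wrench 150 mm long lying on the left of the bench.
- beaker: Bystander: a glass beaker 72 mm across and 85 mm high standing mouth-down on the right.
- screwdriver: Bystander: a screwdriver 120 mm long lying along the far (+x) edge of the drive unit's plate.

How it is judged:
By the outcome, as a careful person would: the job done as asked, in the order asked, and still so for the second after the job is handed in, while the arm keeps its last pose, push and grip.
It also fails if it takes over 58 s, if anything falls off the work surface, if the arm or the gripper's body presses on something with over 40 N, if the wrist force passes 120 N, or if a joint passes its speed limit or range.

## Working session

There is one attempt and no reset: what is moved stays moved. The work goes in short steps, Python scripts to look and compute and a tool call to move; the robot and the scene stay as the last step left them, time stands still between calls to the robot, and variables do not carry over. Pictures are saved under pics/ and viewed, about 8 in all and at most 12, crops included, and the job is handed in when it is done.

Besides the shell and the picture viewer there is one more tool, called as name(argument=value, ...), one argument or row to a line, values as JSON. move_arm: Moves the arm, as the interface text tells. Its arguments: {"type":"object","properties":{"increments":{"type":"array","items":{"type":"array","items":{"type":"number"}}},"grip":{"type":"number"}},"required":["increments"]}

```bash
mkdir -p pics; cat > h.py <<'E'
import numpy as np, cv2
from cell import ctrl, eyes
from scipy.spatial.transform import Rotation as R
def T():
    s=ctrl.read_state(); M=np.eye(4)
    M[:3,:3]=R.from_euler('xyz',s['tool_rot']).as_matrix(); M[:3,3]=s['eef_pos']; return M
def grab(n,f):
    P=T(); im=eyes.get_image(n); cv2.imwrite('pics/'+f,im[:,:,::-1]); 
    c=eyes.calibration(n); return im,c,(c['pose'] if 'pose' in c else P@np.array(c['tool_from_camera']))
def ray(c,M,u,v,z):
    M=np.array(M); d=M[:3,:3]@np.array([(u-c['cx'])/c['fx'],-(v-c['cy'])/c['fy'],-1]); o=M[:3,3]
    return o+d*(z-o[2])/d[2]
def proj(c,M,p):
    q=np.linalg.inv(np.array(M))@np.r_[p,1]; return c['cx']+c['fx']*q[0]/-q[2], c['cy']-c['fy']*q[1]/-q[2]
def tool(v):  # world vector mm -> tool cm
    return T()[:3,:3].T@np.array(v)/10
E
python3 - <<'E'
from h import *
for n in('top','scene'):
    im,c,M=grab(n,n+'1.png'); print(n,{k:v for k,v in c.items()})
print(ctrl.read_state())
c=eyes.calibration('wrist'); print(c)
E
```

```text
top {'fx': 476.4246447421274, 'fy': 476.4246447421274, 'cx': 321.8459764976381, 'cy': 247.6804538768332, 'pose': array([[ 5.56380519e-02,  9.76416388e-01, -2.08603556e-01,
         3.17579227e+02],
       [-9.98447056e-01,  5.49975023e-02, -8.87418522e-03,
        -1.63839213e+01],
       [ 2.80777467e-03,  2.08773349e-01,  9.77960022e-01,
         1.25184821e+03],
       [ 0.00000000e+00,  0.00000000e+00,  0.00000000e+00,
         1.00000000e+00]])}
scene {'fx': 512.5605260904824, 'fy': 512.5605260904824, 'cx': 320.9844906563934, 'cy': 239.83789899380184, 'pose': array([[-7.72272333e-01, -4.19317986e-01,  4.77250322e-01,
         1.06075495e+03],
       [ 6.35230580e-01, -4.99268159e-01,  5.89248178e-01,
         6.23379957e+02],
       [-8.80646938e-03,  7.58224064e-01,  6.51934593e-01,
         7.53996454e+02],
       [ 0.00000000e+00,  0.00000000e+00,  0.00000000e+00,
         1.00000000e+00]])}
{'clock': 0.1, 'qpos': array([ 1.25626516,  0.6292257 ,  0.03846151,  1.51828377, -0.02697915,
        0.99631705, -0.02000555]), 'qd': array([ 0.00085761, -0.00279925,  0.00096107, -0.00
[... 241 characters left out ...]
758,  230.49443278]), 'tool_rot': array([-3.13987773e+00,  4.36598241e-05,  2.48723098e-01]), 'force': array([ 0.24090566, -0.91943052, -0.41154593]), 'torque': array([ 0.00898018, -0.03721776, -0.01756819]), 'width': 85.51312668077696}
{'fx': 361.3350069320563, 'fy': 361.3350069320563, 'cx': 315.4200087021871, 'cy': 237.26086126024322, 'tool_from_camera': array([[-1.48909013e-03,  9.60784571e-01,  2.77291886e-01,
         6.90049839e+01],
       [ 9.99998341e-01,  1.13983245e-03,  1.42072036e-03,
         1.36324494e-01],
       [ 1.04893991e-03,  2.77293542e-01, -9.60784675e-01,
        -1.42733928e+02],
       [ 0.00000000e+00,  0.00000000e+00,  0.00000000e+00,
         1.00000000e+00]])}
```

View pics/top1.png

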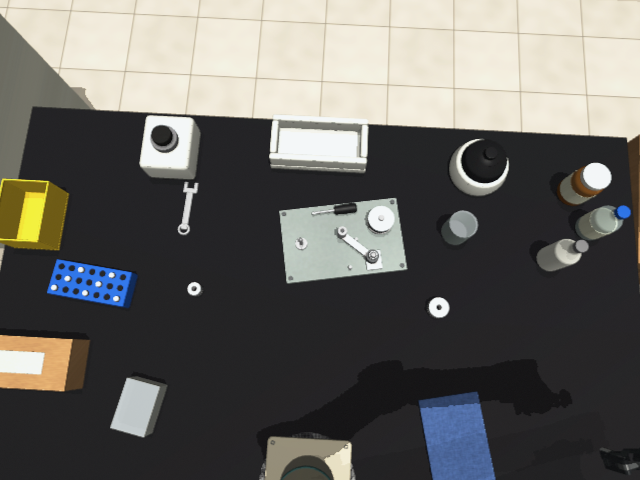

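View pics/scene1.png

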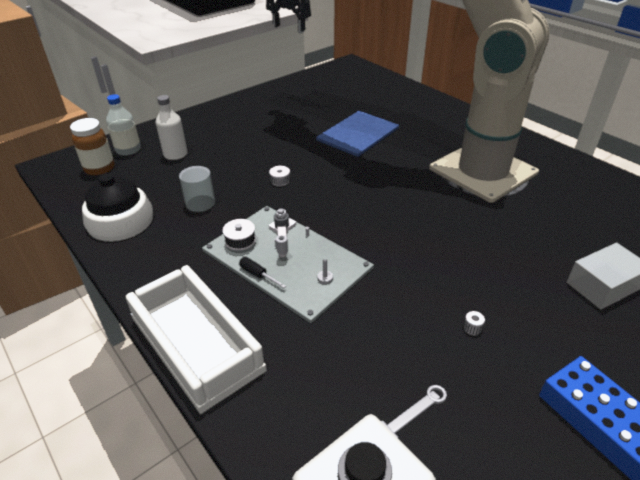

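The top view shows the large pulley on the right at (438,307) and the small one on the left at (194,288). The shaft is at (301,243), the roller at (342,232) and the pivot at (373,256). The plate corners are about (281,211), (396,199), (407,268) and (288,283).

```bash
python3 - <<'E'
from h import *
for n,win in(('top',[(425,294,452,321),(184,279,205,298)]),('scene',[(268,163,293,188),])):
    im=cv2.imread(f'pics/{n}1.png'); g=im.max(2); c=eyes.calibration(n); M=c['pose']
    for (a,b,d,e) in win:
        m=(g[b:e,a:d]>110).astype(np.uint8); cs,_=cv2.findContours(m,0,2); k=max(cs,key=cv2.contourArea)
        (u,v),r=cv2.minEnclosingCircle(k); u+=a;v+=b
        print(n,u,v,r,ray(c,M,u,v,30)[:2], ray(c,M,u+r,v,30)[:2])
im=cv2.imread('pics/top1.png');hs=cv2.cvtColor(im,cv2.COLOR_BGR2HSV)
c=eyes.calibration('top');M=c['pose']
sub=(im.max(2)>75).astype(np.uint8); sub[:,:275]=0;sub[:,412:]=0;sub[:190]=0;sub[290:]=0
cs,_=cv2.findContours(sub,0,2);k=max(cs,key=cv2.contourArea);box=cv2.boxPoints(cv2.minAreaRect(k))
ap=cv2.approxPolyDP(cv2.convexHull(k),6,True)[:,0];print(ap)
P=np.array([ray(c,M,*p,12)[:2] for p in ap]);print(P)
rect=cv2.minAreaRect(np.array([ray(c,M,*p[0],12)[:2] for p in k],np.float32));print(rect)
print('shoulder@',ray(c,M,301,243,50),'roller',ray(c,M,342,232,60),'pivot',ray(c,M,373,256,60))
cv2.imwrite('pics/tc.png',cv2.resize(im[190:330,270:460],None,fx=4,fy=4,interpolation=2))
E
```

```text
top 438.65384578704834 307.009614944458 10.535969734191895 [ 440.159269   -312.04498858] [ 441.6654309  -338.95581286]
top 193.6666669845581 288.3333330154419 6.871942043304443 [452.84013391 318.1064429 ] [453.82964629 300.46149321]
scene 279.0 171.0 10.198139190673828 [ 440.96582398 -310.08832312] [ 420.9206803  -293.14007806]
[[396 198]
 [406 269]
 [286 282]
 [280 210]]
[[ 731.50757347 -199.03126125]
 [ 537.12386408 -229.91230137]
 [ 484.95524997   83.52581935]
 [ 679.77818003  113.72659117]]
((607.6978759765625, -57.89579772949219), (201.3635711669922, 321.184326171875), 9.848021507263184)
shoulder@ [583.25972076  49.00331849  50.        ] roller [615.97246332 -55.11423161  60.        ] pivot [ 557.48645846 -136.97725052   60.        ]
```

View pics/tc.png

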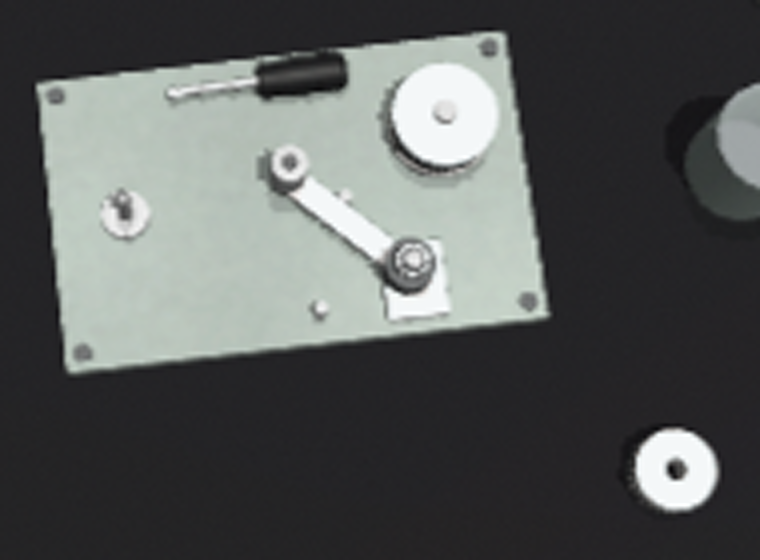

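```bash
python3 - <<'E'
from h import *
c=eyes.calibration('top');M=c['pose']
print('tip',ray(c,M,300.5,239.2,68),'shoulder',ray(c,M,301.3,243.8,22),'roller',ray(c,M,342.3,230.5,68))
print(tool(np.array([440.3,-311.3,120])-T()[:3,3]))
E
```

```text
tip [589.11845229  49.93999958  68.        ] shoulder [587.33120186  49.59452147  22.        ] roller [617.9643786  -55.43620448  68.        ]
[ 35.01045544 -23.91306483  11.08893999]
```

move_arm(
  increments=[
    [35.0,-23.9,11.1,0,0,0],
    [35.0,-23.9,11.1,0,0,0],
    [35.0,-23.9,11.1,0,0,0],
    [35.0,-23.9,11.1,0,0,0],
    [35.0,-23.9,11.1,0,0,0],
    [35.0,-23.9,11.1,0,0,0],
    [35.0,-23.9,11.1,0,0,0],
    [35.0,-23.9,11.1,0,0,0],
    [35.0,-23.9,11.1,0,0,0],
    [35.0,-23.9,11.1,0,0,0],
    [35.0,-23.9,11.1,0,0,0],
    [35.0,-23.9,11.1,0,0,0],
    [35.0,-23.9,11.1,0,0,0],
  ],
  grip=1,
)

```text
clock: 1.4
eef_pos: [439.4, -313.8, 120.6]
tool_rot: [3.141, 0.0, 0.246]
force: [-0.3, -0.4, 0.2]
width: 85.3
```

```bash
python3 - <<'E'
from h import *
print(ctrl.read_state()['qpos'])
im,c,M=grab('wrist','w1.png')
print(proj(c,M,[440.3,-311.3,30]), T()[:3,3])
E
```

```text
[ 0.53066399  0.62795926  0.05589691  1.93054055 -0.05794573  0.58421537
 -0.70071507]
(np.float64(312.2649547150334), np.float64(237.4061513918915)) [ 439.49843872 -313.72353352  120.63054439]
```

View pics/w1.png

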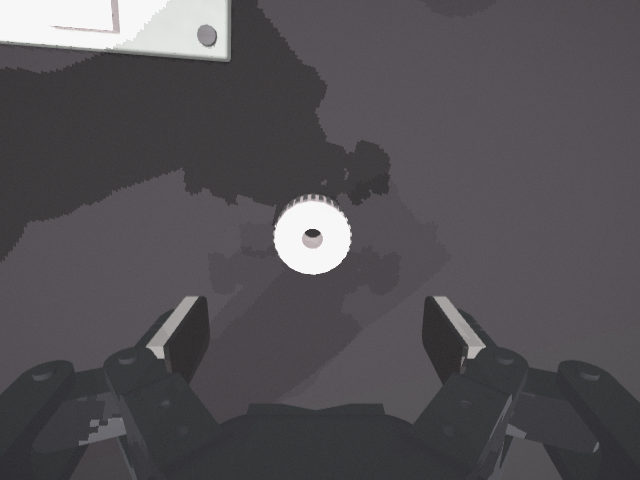

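The wrist view shows the pulley's top at about (313,236), against (312,237) predicted. The top-view estimate holds, so I'm descending.

move_arm(
  increments=[
    [0.1,-0.2,4,0,0,0],
    [0.1,-0.2,8,0,0,0],
    [0.1,-0.2,10,0,0,0],
    [0.1,-0.2,11.2,0,0,0],
    [0.1,-0.2,11.2,0,0,0],
    [0.1,-0.2,11.2,0,0,0],
    [0.1,-0.2,11.2,0,0,0],
  ],
)

```text
clock: 2.15
eef_pos: [441.7, -310.8, 9.6]
tool_rot: [3.14, -0.002, 0.248]
force: [-0.6, -0.0, -1.2]
width: 85.3
```

move_arm(
  increments=[
    [-0.1,0,0.1,0,0,0],
    [-0.1,0,0.1,0,0,0],
    [-0.1,0,0.1,0,0,0],
    [-0.1,0,0.1,0,0,0],
    [-0.1,0,0.1,0,0,0],
    [-0.1,0,0.1,0,0,0],
    [-0.1,0,0.1,0,0,0],
    [-0.1,0,0.1,0,0,0],
  ],
  grip=-1,
)

```text
clock: 2.95
eef_pos: [440.3, -310.5, 8.5]
tool_rot: [3.141, -0.001, 0.248]
force: [-2.4, 0.7, 8.8]
width: 49.6
```

move_arm(
  increments=[
    [0,0,-3,0,0,0],
    [0,0,-7,0,0,0],
    [0,0,-11,0,0,0],
    [0,0,-13,0,0,0],
    [0,0,-13,0,0,0],
    [0,0,-13,0,0,0],
  ],
)

```text
clock: 3.55
eef_pos: [439.8, -310.0, 137.4]
tool_rot: [3.142, -0.0, 0.249]
force: [0.1, 0.0, -1.4]
width: 49.8
```

```bash
python3 - <<'E'
from h import *
im,c,M=grab('wrist','w2.png'); s=ctrl.read_state(); print(s['force'],s['width'],T()[:3,3])
print(tool(np.array([589.1,50.3,160])-T()[:3,3]))
print(proj(c,M,T()[:3,3]+[0,0,22]))
E
```

```text
[ 0.11092374 -0.00727705 -0.38471368] 49.60167536240569 [ 439.31170983 -309.67773788  136.56331446]
[ 23.38281324 -31.20121802  -2.32934707]
(np.float64(314.5576428100449), np.float64(324.83622090640387))
```

View pics/w2.png

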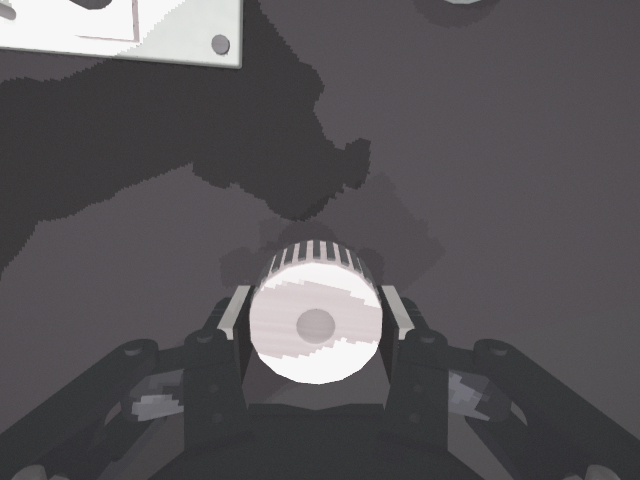

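The pulley is held upright with its bore at (316,325), where it should be to within 0.5 mm. Next I'll stop short of the shaft to look at it with the wrist camera.

move_arm(
  increments=[
    [16.0,-31.2,0.5,0,0,0],
    [16.0,-31.2,0.5,0,0,0],
    [16.0,-31.2,0.5,0,0,0],
    [16.0,-31.2,0.5,0,0,0],
    [16.0,-31.2,0.5,0,0,0],
    [16.0,-31.2,0.5,0,0,0],
    [16.0,-31.2,0.5,0,0,0],
    [16.0,-31.2,0.5,0,0,0],
    [16.0,-31.2,0.5,0,0,0],
    [16.0,-31.2,0.5,0,0,0],
    [16.0,-31.2,0.5,0,0,0],
    [16.0,-31.2,0.5,0,0,0],
    [16.0,-31.2,0.5,0,0,0],
  ],
)

```text
clock: 4.9
eef_pos: [518.1, 30.4, 132.3]
tool_rot: [3.141, 0.0, 0.247]
force: [-0.7, 0.0, -0.1]
width: 49.6
```

```bash
python3 - <<'E'
from h import *
im,c,M=grab('wrist','w3.png'); s=ctrl.read_state(); print(s['width'],T()[:3,3],s['tool_rot'])
print('tip',proj(c,M,[589.1,50.3,68]),'sh',proj(c,M,[589.1,50.3,22]),'roller',proj(c,M,[618,-55.3,68]))
E
```

```text
49.8723959931238 [518.19141518  30.68250204 132.39581092] [ 3.14149233e+00 -7.74045586e-05  2.47148087e-01]
tip (np.float64(311.9720098976277), np.float64(124.08941455941034)) sh (np.float64(312.66028335146547), np.float64(125.7058570636716)) roller (np.float64(512.8162474100624), np.float64(119.4903082001163))
```

View pics/w3.png

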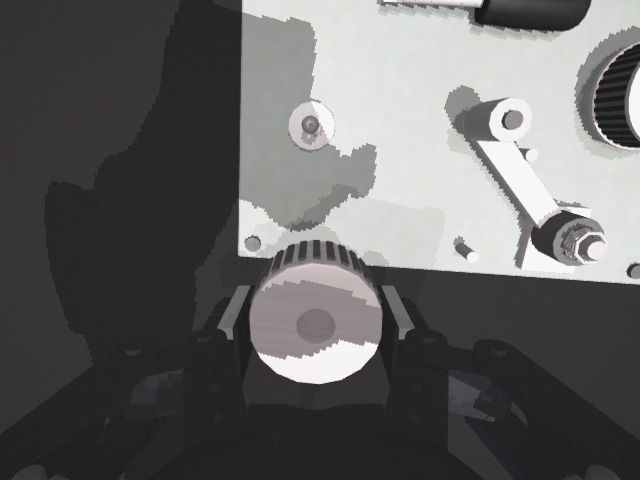

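The tip is at about (311,124.5), within 1 px of the prediction, and the roller matches too. I'll move over the shaft.

move_arm(
  increments=[
    [3,-0.1,0,0,0,0],
    [6,-0.2,1,0,0,0],
    [7.35,-0.26,3,0,0,0],
    [7.35,-0.26,4.2,0,0,0],
    [7.35,-0.26,4.2,0,0,0],
    [7.35,-0.26,4.2,0,0,0],
    [7.35,-0.26,4.2,0,0,0],
    [7.35,-0.26,4.2,0,0,0],
  ],
)

```text
clock: 5.75
eef_pos: [588.9, 51.9, 91.3]
tool_rot: [3.141, -0.001, 0.248]
force: [0.5, -0.4, -1.1]
width: 49.9
```

```bash
python3 - <<'E'
from h import *
print(T()[:3,3], tool(np.array([588.8,51.2,90])-T()[:3,3]))
E
```

```text
[588.9448672   51.91935665  91.28836834] [-0.03188254  0.06614089  0.12881157]
```

move_arm(
  increments=[
    [0,0.06,0.5,0,0,0],
    [0,0.06,1.0,0,0,0],
    [0,0.06,1.5,0,0,0],
    [0,0.06,2.0,0,0,0],
    [0,0.06,2.5,0,0,0],
    [0,0.06,3.0,0,0,0],
    [0,0.06,3.0,0,0,0],
  ],
)

```text
clock: 6.45
eef_pos: [588.3, 51.5, 59.4]
tool_rot: [-3.141, 0.002, 0.249]
force: [0.0, 1.0, -1.8]
width: 49.9
```

move_arm(
  increments=[
    [0.02,0,0.5,0,0,0],
    [0.02,0,1.0,0,0,0],
    [0.02,0,1.5,0,0,0],
    [0.02,0,2.0,0,0,0],
    [0.02,0,2.4,0,0,0],
    [0.02,0,2.7,0,0,0],
    [0.02,0,2.7,0,0,0],
  ],
)

```text
clock: 7.15
eef_pos: [588.9, 51.6, 32.8]
tool_rot: [-3.141, 0.001, 0.249]
force: [-0.2, -0.0, -1.6]
width: 49.6
```

```bash
python3 - <<'E'
from h import *
s=ctrl.read_state();print(T()[:3,3], s['force'],s['tool_rot'])
E
```

```text
[588.86860135  51.61633844  32.82709311] [-0.19075343 -0.00838981 -1.61578978] [-3.14149209e+00  7.52498920e-04  2.48760774e-01]
```

Next I'll ease it onto the shoulder.

move_arm(
  increments=[
    [0,0,0.08,0,0,0],
    [0,0,0.16,0,0,0],
    [0,0,0.24,0,0,0],
    [0,0,0.24,0,0,0],
    [0,0,0.24,0,0,0],
  ],
)

```text
clock: 7.65
eef_pos: [589.2, 51.6, 31.0]
tool_rot: [3.142, -0.0, 0.249]
force: [-0.3, -0.4, -1.8]
width: 49.9
```

move_arm(
  increments=[
    [0,0,0.06,0,0,0],
    [0,0,0.12,0,0,0],
    [0,0,0.18,0,0,0],
    [0,0,0.18,0,0,0],
  ],
)

```text
clock: 8.05
eef_pos: [589.3, 51.7, 30.5]
tool_rot: [-3.141, -0.001, 0.249]
force: [-2.7, 0.5, 10.8]
width: 49.6
```

Seated: contact came at the expected height with +11 N. I'll release and retreat.

move_arm(
  increments=[
    [0,0,-0.1,0,0,0],
    [0,0,-0.1,0,0,0],
    [0,0,-0.1,0,0,0],
    [0,0,-0.1,0,0,0],
    [0,0,-0.1,0,0,0],
    [0,0,-0.1,0,0,0],
    [0,0,-0.1,0,0,0],
  ],
  grip=1,
)

```text
clock: 8.75
eef_pos: [589.2, 51.6, 30.0]
tool_rot: [3.142, 0.0, 0.249]
force: [0.5, 0.3, -1.2]
width: 85.5
```

move_arm(
  increments=[
    [0,0,-2,0,0,0],
    [0,0,-5,0,0,0],
    [0,0,-9,0,0,0],
    [0,0,-10,0,0,0],
    [0,0,-10,0,0,0],
  ],
)

```text
clock: 9.25
eef_pos: [590.5, 51.8, 132.0]
tool_rot: [3.141, -0.004, 0.249]
force: [0.7, -0.3, -0.2]
width: 85.4
```

```bash
python3 - <<'E'
from h import *
im,c,M=grab('wrist','w4.png')
print('top face',proj(c,M,[589.1,50.3,52]),T()[:3,3],ctrl.read_state()['width'])
# pivot/roller plan
C=np.array([607.9,-57.9]);y=.167
rot=lambda a:np.array([[np.cos(a),-np.sin(a)],[np.sin(a),np.cos(a)]])
p=C+rot(y)@[-60,-70]
for q in(0,.3,.6,.9,.95): a=y+.79+q; print(q,p+100*np.array([np.cos(a),np.sin(a)]),'tangent yaw',a)
E
```

```text
top face (np.float64(317.31468629672656), np.float64(247.33999329217374)) [589.2632101   51.75394406 130.38184343] 85.56914810186989
0 [617.96796359 -55.15290928] tangent yaw 0.9570000000000001
0.3 [591.23764586 -41.78278095] tangent yaw 1.2570000000000001
0.6 [561.75005488 -36.90915852] tangent yaw 1.557
0.9 [532.13922933 -40.96738815] tangent yaw 1.8570000000000002
0.95 [527.37989669 -42.49825224] tangent yaw 1.907
```

View pics/w4.png

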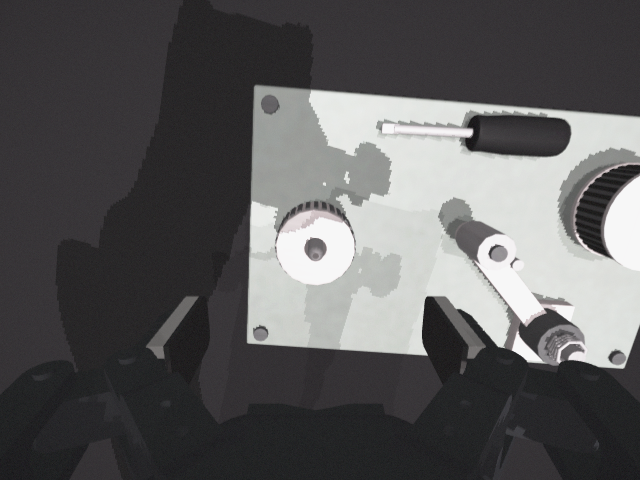

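The pulley is fully down with the shaft in its bore: top centre (316,246), predicted (317,247). The bystanders look untouched. Next I'll go to the roller and line the jaws up along the tangent.

move_arm(
  increments=[
    [0.1,4,0,0,0,-8],
    [0.1,8,0,0,0,-16],
    [0.15,11.07,0,0,0,-24],
    [0.15,11.07,0,0,0,-32],
    [0.15,11.07,0,0,0,-40.6],
    [0.15,11.07,0,0,0,-40.6],
    [0.15,11.07,0,0,0,-40.6],
    [0.15,11.07,0,0,0,-40.6],
  ],
)

```text
clock: 10.1
eef_pos: [617.4, -54.9, 129.3]
tool_rot: [-3.14, 0.001, 0.955]
force: [0.3, -0.7, -0.9]
width: 85.7
```

```bash
python3 - <<'E'
from h import *
s=ctrl.read_state();print(T()[:3,3],s['tool_rot'],s['qpos'][6], tool(np.array([618,-55.2,39])-T()[:3,3]))
im,c,M=grab('wrist','w5.png');print('roller top',proj(c,M,[618,-55.2,68]))
E
```

```text
[617.36181121 -54.90536508 129.30257008] [-3.14035047e+00  7.01870440e-04  9.55469652e-01] -0.6469802931639341 [0.0191165  0.08033781 9.03015299]
roller top (np.float64(318.46389612401185), np.float64(253.9421248414174))
```

View pics/w5.png

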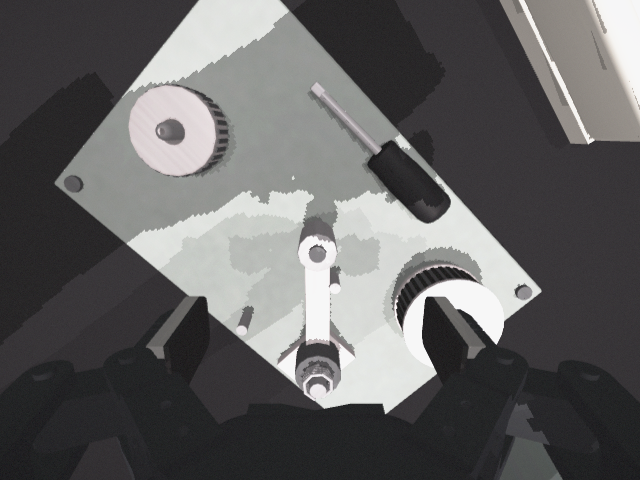

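The roller is centred at (317,253), as predicted, with a clear way down. The installed pulley is seated with its shaft standing proud.

move_arm(
  increments=[
    [0,0.06,3,0,0,0],
    [0,0.06,6,0,0,0],
    [0,0.06,8,0,0,0],
    [0,0.06,9,0,0,0],
    [0,0.06,9,0,0,0],
    [0,0.06,9,0,0,0],
  ],
)

```text
clock: 10.75
eef_pos: [619.0, -55.4, 40.8]
tool_rot: [3.141, -0.001, 0.957]
force: [1.1, -0.4, -0.3]
width: 85.5
```

move_arm(
  increments=[
    [0,0,0,0,0,0],
    [0,0,0,0,0,0],
    [0,0,0,0,0,0],
    [0,0,0,0,0,0],
    [0,0,0,0,0,0],
    [0,0,0,0,0,0],
    [0,0,0,0,0,0],
    [0,0,0,0,0,0],
    [0,0,0,0,0,0],
  ],
  grip=-1,
)

```text
clock: 11.65
eef_pos: [618.2, -55.4, 40.8]
tool_rot: [-3.141, -0.0, 0.957]
force: [-2.4, 0.4, 4.6]
width: 22.2
```

move_arm(
  increments=[
    [-0.04,-0.87,0,0,0,-5],
    [-0.15,-1.74,0,0,0,-10],
    [-0.34,-2.59,0,0,0,-15],
    [-0.6,-3.42,0,0,0,-20],
    [-0.94,-4.23,0,0,0,-25],
    [-1.34,-5.0,0,0,0,-30],
    [-1.81,-5.74,0,0,0,-35],
    [-2.34,-6.43,0,0,0,-40],
    [-2.93,-7.07,0,0,0,-45],
    [-2.93,-7.07,0,0,0,-45],
    [-2.93,-7.07,0,0,0,-45],
  ],
)

```text
clock: 12.75
eef_pos: [546.1, -38.9, 40.8]
tool_rot: [3.137, 0.0, 1.74]
force: [4.1, 0.2, 3.6]
width: 22.3
```

```bash
python3 - <<'E'
from h import *
s=ctrl.read_state();p=np.array([561.2-.8,-136.9]);v=T()[:2,3]-np.array([560.3,-136.9]);print(s['force'],T()[:3,3],s['tool_rot'],np.linalg.norm(v),np.arctan2(v[1],v[0])-.957, T()[:3,:3].T@s['force'])
E
```

```text
[4.14100719 0.16725714 3.63949123] [546.06661121 -38.90494719  40.78293021] [3.13737783e+00 2.29810251e-04 1.73972808e+00] 99.02332923016046 0.7580336679783387 [-0.53218522  4.12548327 -3.62201306]
```

move_arm(
  increments=[
    [-0.01,-0.35,0,0,0,-2],
    [-0.02,-0.7,0,0,0,-4],
    [-0.05,-1.05,0,0,0,-6],
    [-0.08,-1.22,0,0,0,-7],
    [-0.1,-1.39,0,0,0,-8],
    [-0.1,-1.39,0,0,0,-8],
    [-0.1,-1.39,0,0,0,-8],
  ],
)

```text
clock: 13.45
eef_pos: [533.5, -41.8, 40.8]
tool_rot: [3.135, 0.001, 1.881]
force: [7.9, 0.7, 1.1]
width: 22.4
```

```bash
cat > a.py <<'E'
from h import *
s=ctrl.read_state();v=T()[:2,3]-np.array([560.3,-136.9]);print(T()[:3,3],s['tool_rot'],np.linalg.norm(v),np.arctan2(v[1],v[0])-.957, T()[:3,:3].T@s['force'],s['width'])
E
python3 a.py
```

```text
[533.527931   -41.83512157  40.78845796] [3.13531366e+00 7.98819889e-04 1.88110362e+00] 98.76271963597557 0.8883056279361253 [-1.75669994  7.74743534 -1.09051474] 22.35576835334548
```

move_arm(
  increments=[
    [0,-0.1,0,0,0,0],
    [0,-0.2,0,0,0,0],
    [0,-0.3,0,0,0,0],
    [0,-0.3,0,0,0,0],
    [0,-0.3,0,0,0,0],
  ],
)

```text
clock: 13.95
eef_pos: [533.3, -41.9, 40.8]
tool_rot: [3.13, 0.001, 1.882]
force: [13.2, 1.0, -4.6]
width: 22.2
```

```bash
python3 a.py
```

```text
[533.33125173 -41.88197478  40.81813811] [3.13028814e+00 7.49671129e-04 1.88162374e+00] 98.77114203821355 0.8903509229852492 [-3.10448374 12.84011575  4.75719906] 22.18075342810089
```

A further 3 mm of command moved it only 0.2 mm and the force rose from 7.7 to 12.8 N, so it is on the stop. I'll do a final visual check.

```bash
python3 - <<'E'
from h import *
im,c,M=grab('wrist','w6.png'); t,ct,Mt=grab('top','t2.png')
a=cv2.resize(im[:,:,::-1],(400,300)); b=cv2.resize(t[170:330,170:490,::-1],(800,400),interpolation=2)
o=np.zeros((600,800,3),np.uint8); o[:300,:400]=cv2.resize(im[:,:,::-1],(400,300)); o[:300,400:]=cv2.resize(eyes.get_image('scene')[180:330,190:390,::-1],(400,300)); o[300:]=cv2.resize(t[185:335,180:480,::-1],(600,300))[:, :].copy() if 0 else cv2.resize(t[180:330,90:490,::-1],(800,300)); cv2.imwrite('pics/fin.png',o)
E
python3 a.py
```

```text
[533.34688453 -41.88382715  40.84132653] [3.13023849e+00 7.75419990e-04 1.88162801e+00] 98.7650927051168 0.8902037758037057 [-2.76903106 13.221309    4.03468825] 22.28250278827729
```

View pics/fin.png

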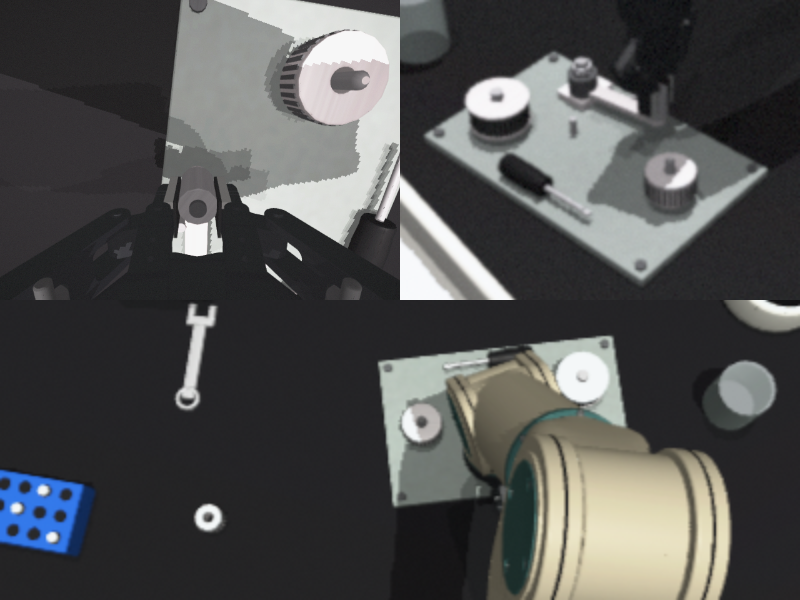

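The final views show the pulley seated on the shaft, the roller gripped at the front stop, and the small pulley, wrench, beaker and screwdriver where they were. Handing in.

```bash
python3 -c "
from cell import ctrl
print(ctrl.finish_job())"
```

```text
the job is handed in; nothing more can be done
None
```

I put the large pulley fully down on the bare shaft and let go of it. I then swung the tensioner to its far stop by its roller, and the gripper is still holding it there. The job was handed in at about 14 s on the robot's clock.

- **Pulley:** it met the shoulder at the expected height (underside about 22 mm) with 11 N. The views afterwards show it seated, with the shaft standing out of the bore.
- **Tensioner:** a further 3 mm of commanded push moved the arm only about 0.2 mm, and the force rose from 7.7 to about 13 N. The spring alone needs 8.4 N there, so the arm is on the stop.
- **Small disagreement:** I estimated the arm angle at 0.89 rad against the nominal 0.90, which is within the pivot position error. The force jump is the stronger evidence.
- **Everything else:** the small pulley, wrench, beaker and screwdriver look unmoved in the last pictures. I judged that by eye and did not measure it.

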